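Nest a tensile bar and index the tail stop

ROBOT

A 6-joint arm with a two-finger parallel gripper is mounted at the origin on the work surface. World frame = base frame: x ahead of the robot, y to its left, z up, the work surface at z = 0. Lengths are in m, angles in rad, forces in N, time in s.
With the tool pointing down it reaches from about 0.25 to 0.85 m from the base axis. Payload 12.5 kg.
Tool frame: the origin (TCP) lies at the very end of the fingers, on their centre line; the grasp point (between the pads) lies 19 mm behind it; z points along the fingers, y is the line along which they close (so a half turn about z gives the same grasp; the last joint's range is limited). The gripper opens to 93 mm and grips with 3 to 60 N. Pads are 15 mm wide; open, the fingers measure 128 mm over their backs; the gripper's body (75 mm by 188 mm) begins 65 mm behind the grasp point.
Start: joints at [-1.227, 0.351, 1.652, -0, 1.139, -0.085], TCP at [0.229, -0.5, 0.219] pointing down, gripper open.
Joint ranges: [-2.75, 2.75], [-0.79, 2.1], [0.01, 2.65], [-1.57, 4.71], [0.07, 3.14], [-2.87, 2.87]. Speed limits (rad/s): [2.22, 2.22, 2.79, 3.14, 3.14, 3.14].

INTERFACE

Orientations are given as a rotation vector (axis times angle).
In Python, from workcell import readout, viewer, workorder gives the robot as it stands.
- The arm moves only by the tool servo_tool, never from a script. Its argument "series" is a list of rows, each an object with "delta_rot": the turn, a rotation vector about the tool's x, y, z in degrees, a list of three; "linear": the shift along the tool's x, y, z in mm, a list of three; "fingers": the opening, from 0 (shut) to 1 (fully open). A call has 1 to 20 rows; each row shifts and turns the commanded pose from where the row before left it, along the tool's axes as they then stand; what a row does not reach is not made up. A row lasts 1/8 s, in which the tool goes at most 62.5 mm and 10.7 degrees, less where a joint would pass 70% of its speed; a pose out of reach is approached as far as the arm can. A call is refused whole if a number of a shift passes 62.5 or a number of a turn 10.7, either way. A call with a gripper value outside its range is refused whole. The fingers move at their own pace and stop on an object; the grip force is fixed at half the most. Time passes only in rows, so rows that do not move let the fingers close. It gives the time, the measured TCP pose, the force, the opening and the grip force at its end, in the units of the state.
- readout.observe(): the state, without advancing time (a new reading comes with each control period).
- viewer.read_camera(name): name is "scene" or "side" or "wrist"; returns a dict with "pixels" (400x640x3 uint8, red, green, blue), "z_map" (400x640 float32, m along the optical axis (not along the pixel's ray), 0 where there is no reading), "fx", "fy", "cx", "cy" (pixels), "R" (3x3) and "t" (3): a world point X has camera coordinates R X + t. Camera axes: x right, y down, z forward; pixel columns grow to the right and rows downward; lengths in m; the calibration is good to about 2 mm. A picture is of the moment at which its call begins.
- workorder.hand_in(): hands the job in; it is judged then, once.
Trained networks look in a picture, given as the dict that the camera call returned (one of the last four; its "shot" number tells which), for a name from the list of things; names that differ only in an ending like _2 or _b are one class to them, and where a whole thing is asked for, a point or a joint stands for the part that bears it (a point fixed in the world has none). Each returns a list of dicts, best first, with "confidence" (0 to 1); they miss things now and then, are a little off and sometimes report something else, mostly with a low value. They report only what shows in the picture. A call takes as long as a camera call. They do not tell look-alikes from the thing itself.
- viewer.silhouettes(query, picture): "mask" (400x640 bool, what is visible of it) and "pixel" ([column, row] in pixels, amid what is visible of it).
- viewer.mark_of(query, picture): "pixel" ([column, row] in pixels: a listed point, or the origin of a listed thing).
The state is a dict: "clock": time; "joint_pos": joint angles; "dq": joint speeds; "joint_torque": joint torques, N m; "eef_pos": TCP position; "tool_rot": TCP orientation; "contact_force": force on the tool from outside, world axes, zero at the start; "torque": the same for the moment, N m; "opening": finger opening in m; "grasp_force": force on a finger pad.
Only numpy, scipy, OpenCV 4.12 (cv2) and the standard library are available. Lean on these libraries where they do the work, as an engineer would, in place of code of your own. Each camera call takes 0.05 s, during which the arm holds its last target. There are 200 camera calls.

TASK

Push the steel test bar that lies on the bench fixture into the corner of its long back fence and its end stop, so that it sits flat and square against both. Then pull up the black knob of the tail stop's lock plunger, slide the tail stop on to the next hole towards the bar, and let the pin drop fully home there, so that the sprung nose presses on the end of the bar. Finish while still holding the knob between the fingers with the pin home, ready for a colleague to tighten the clamp screw, and leave the other things on the bench and the fixture where they are.

Things in the scene. Friction and masses are not known exactly. Their poses are not given: they have to be found in the camera images.
- fixture: Grey bench fixture, bright top, fixed to the table. Origin on the table under the bed; own axes: z up, y along its length. Bed: x -100..60, y -190..190, top z = 25 (mm, this frame, as all numbers in this list that are marked F). On it: back fence, end stop, and on the slide line F x = 16 the tail stop with lock plunger
- fence_face (a point): Foot of the back fence's face, mid-length, at F (30, 87, 25). The fence is a steel strip along F y 10..165, 15 thick, 20 high; its face looks to -x
- stop_face (a point): Foot of the end stop's face at F (0, 145, 25). The end stop is a steel block along F x -55..45, 20 thick, 20 high; its face looks to -y. With the fence it makes the corner for the bar
- bar: Steel test bar on the bed, dog-bone: 130 long (own y) x 28 wide (own x) x 14 high, waist 18 wide over the middle 62; about 0.33 kg. Origin: centre of its underside. Starts loose, 36 to 54 mm short of the fence, 10 to 27 short of the end stop, turned up to 0.12 rad. Fully home: origin at F (16, 80, 25), y along F y, either way round
- carriage (a joint): Position of the tail stop along F y, m: 0 in the hole where it starts, 0.030 in the next hole towards the bar; 1.5 mm play either way in a hole. Cannot move while the pin is in a hole; else 1.5 N of friction. Aluminium block 46 (x) x 50 (y), top F z = 53. Black clamp screw head, dia 22, stands out 20 mm from its -x side at F z = 45
- plunger (a joint): Lift of the lock pin, m: 0 fully home in a hole, 0.009 tip just clear of the bed, 0.014 end of travel. Its spring pushes it down with 4.5 N at 0, 6.6 N at 0.014. Pin dia 9 with round tip, holes 12 wide. Let go between holes, the tip rides on the bed and drops in by itself when it comes over a hole
- knob (a point): Middle of the black round knob on the plunger: dia 28, 26 high, straight sides over its middle 12. Pin home: at F (16, -62.5 + tail stop travel, 81.5), knob F z 68..94; under it a bushing dia 20 on the block's top. Take it from above; lifting it lifts the pin, pushing it sideways pushes the tail stop
- next_hole (a point): Mouth of the next index hole towards the bar, at F (16, -32.5, 25): the pin's axis belongs over it. The five holes are 30 apart along F y; this is the one nearest the bar
- nose_tip (a point): Tip of the tail stop's sprung nose, a 10 mm steel button at F z = 36.5 pointing to +y on F x = 16; free, it is 50.5 ahead of the knob's axis. With the tail stop in the next hole and the bar home, the bar's end pushes it back 3 mm; it then presses with about 4 N
- hex_key: L-shaped 6 mm hex key, 83 mm long, lying on the fixture's bed in front of the tail stop; not to be disturbed. Origin at the middle of its long leg
- spare_bar: a second test bar of the same size, lying on the table to the right of the fixture; not part of the job
- wrench: flat steel wrench, 180 mm, on the table to the left; bystander
- caliper: steel caliper, 210 mm, on the table to the left; bystander
- screwdriver: screwdriver with black handle, 190 mm, on the table to the left; bystander
- platen: dark steel compression platen, dia 90 x 55 mm, on the table to the right; bystander
- grip_body: dark steel cylindrical specimen grip, dia 52 x 135 mm, standing on the table to the right; bystander
There are look-alikes about, which are no part of the job. What is shaped like the bar but pink is not meant.

How it is judged:
By the outcome, as a careful person would: the job done as asked, in the order asked, and still so for the second after the job is handed in, while the arm keeps its last pose, push and grip.
It also fails if it takes over 64 s, if anything falls off the work surface, if the arm or the gripper's body presses on something with over 40 N, if the wrist force passes 120 N, or if a joint passes its speed limit or range.

## Working session

There is one attempt and no reset: what is moved stays moved. The work goes in short steps, Python scripts to look and compute and a tool call to move; the robot and the scene stay as the last step left them, time stands still between calls to the robot, and variables do not carry over. Pictures are saved under pics/ and viewed, at most 10 in all, crops included, and the job is handed in when it is done.

Besides the shell and the picture viewer there is one more tool, called after "Call:" by a JSON object that holds its "name" and its "arguments", one argument or row to a line. servo_tool: Moves the arm, as the interface text tells. Its arguments: {"type":"object","properties":{"series":{"type":"array","items":{"type":"object","properties":{"delta_rot":{"type":"array","items":{"type":"number"}},"linear":{"type":"array","items":{"type":"number"}},"fingers":{"type":"number"}}}}},"required":["series"]}

```bash
mkdir -p pics; cat > h.py <<'E'
import numpy as np,cv2
from workcell import readout, viewer, workorder
def world(p,u,v):
    u=np.asarray(u,float);v=np.asarray(v,float)
    z=p["z_map"][v.round().astype(int),u.round().astype(int)]
    c=np.stack([(u-p["cx"])/p["fx"]*z,(v-p["cy"])/p["fy"]*z,z],-1)
    return (c-p["t"])@p["R"]
def ray(p,u,v,h):
    d=np.array([(u-p["cx"])/p["fx"],(v-p["cy"])/p["fy"],1.])@p["R"]
    o=-p["t"]@p["R"]
    return o+d*(h-o[2])/d[2]
def proj(p,X):
    c=p["R"]@np.asarray(X)+p["t"]
    return c[:2]/c[2]*[p["fx"],p["fy"]]+[p["cx"],p["cy"]]
def save(p,n): cv2.imwrite("pics/"+n,p["pixels"][...,::-1])
E
python3 - <<'E'
from h import *
ps={}
for n in ("scene","side"):
    p=viewer.read_camera(n);save(p,n+"0.png")
    print(n,p["fx"],"cam",-p["t"]@p["R"])
    for q in ("fence_face","stop_face","next_hole","knob","nose_tip","bar","fixture","hex_key"):
        for r in viewer.mark_of(q,p)[:3]:
            u,v=r["pixel"]; print(q,round(r["confidence"],2),np.round([u,v]),world(p,u,v).round(3))
print(readout.observe())
E
```

```text
scene 366.21432848273093 cam [1.20078136 0.42085101 0.7559445 ]
fence_face 0.67 [332. 261.] [0.617 0.114 0.037]
stop_face 0.92 [354. 262.] [0.597 0.167 0.045]
next_hole 0.89 [292. 241.] [ 0.613 -0.015  0.04 ]
knob 0.49 [281. 223.] [ 0.612 -0.05   0.092]
knob 0.15 [332. 257.] [0.611 0.113 0.045]
nose_tip 0.37 [299. 243.] [ 0.594 -0.005  0.023]
bar 0.97 [331. 246.] [0.559 0.08  0.025]
bar 0.69 [359. 212.] [0.371 0.076 0.013]
fixture 0.69 [304. 248.] [0.621 0.032 0.045]
hex_key 0.52 [278. 220.] [ 0.546 -0.111  0.024]
side 429.198256974531 cam [0.37591593 0.8049043  0.83899233]
fence_face 0.74 [269. 237.] [0.602 0.103 0.023]
stop_face 0.72 [278. 256.] [0.563 0.174 0.041]
next_hole 0.8 [274. 203.] [ 0.618 -0.02   0.022]
knob 0.63 [276. 182.] [ 0.613 -0.034  0.088]
nose_tip 0.58 [276. 182.] [ 0.614 -0.034  0.088]
nose_tip 0.46 [280. 205.] [ 0.601 -0.014  0.022]
bar 0.82 [364. 246.] [0.362 0.084 0.012]
bar 0.6 [296. 231.] [0.537 0.086 0.037]
fixture 0.57 [284. 216.] [0.582 0.025 0.022]
hex_key 0.47 [310. 184.] [ 0.536 -0.113  0.025]
{'clock': 0.9, 'joint_pos': array([-1.22660437e+00,  3.50694675e-01,  1.65183062e+00,  4.40766521e-05,
        1.13910610e+00, -8.46101122e-02]), 'dq': array([-0.0015631 ,  0.00225146, -0.00158592, -0.00070626, -0.00087215,
        0.00041227]), 'joint_torque': array([-2.66535288e-03, -4.97248328e+01, -2.85486227e+01,  6.99147326e-02,
        2.21304770e-02, -2.30099579e-05]), 'eef_pos': array([ 0.22869809, -0.50016421,  0.21862382]), 'tool_rot': array([-3.06962634e+00, -6.68374629e-01, -5.44782800e-05]), 'contact_force': array([ 0.1758011 , -0.0417211 , -0.21784686]), 'torque': array([-0.01214514, -0.01838119, -0.01295097]), 'grasp_force': 0.0, 'opening': 0.09273325015288031}
```

```bash
python3 - <<'E'
import cv2
for n,(y,x) in {"scene":(160,220),"side":(130,180)}.items():
    i=cv2.imread(f"pics/{n}0.png")[y:y+150,x:x+200]
    cv2.imwrite(f"pics/{n}0c.png",cv2.resize(i,None,fx=4,fy=4,interpolation=cv2.INTER_CUBIC))
E
```

```text
(no output)
```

View pics/scene0.png

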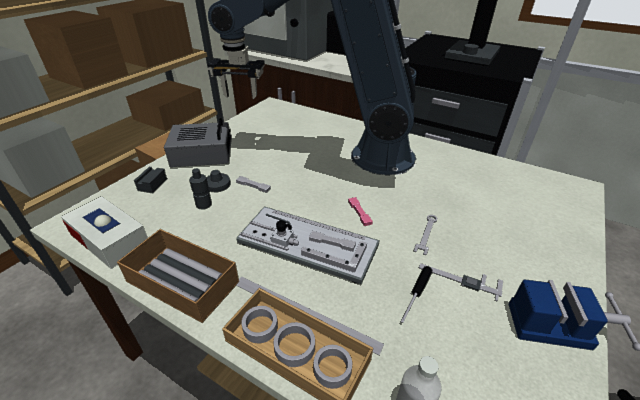

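View pics/side0c.png

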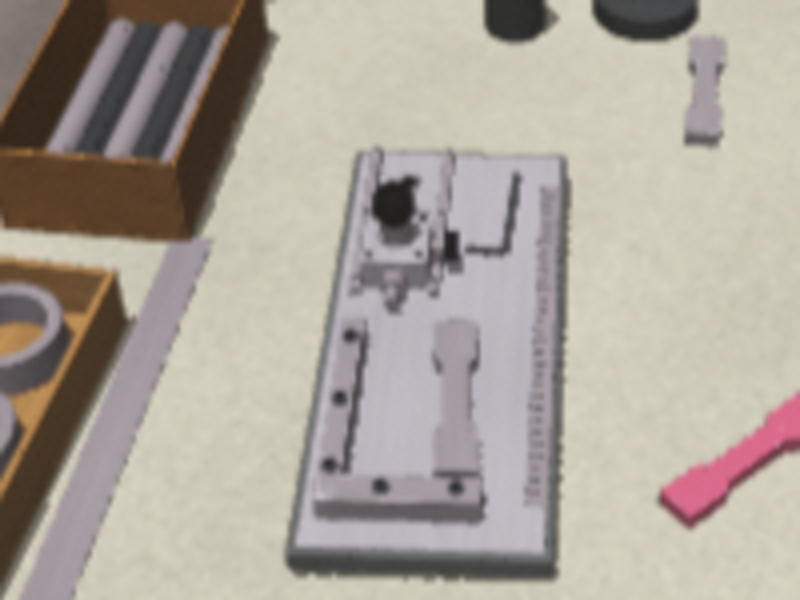

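The scene picture shows the fixture at about (305,245), with the grey bar on it at (331,240). Candidates for "bar":
- the grey bar on the fixture at scene (331,246), side (296,231)
- the pink look-alike at scene (359,212), side (364,246)
- the grey spare bar on the table at scene (253,184)

I choose the grey one on the bed. The side crop confirms it at crop (457,400), beside the fence and end stop. The knob is at crop (395,203) and the hex key at crop (500,215).

```bash
cat >> h.py <<'E'
from scipy.spatial.transform import Rotation as Ro
FP={"fence_face":(30,87,25),"stop_face":(0,145,25),"next_hole":(16,-32.5,25)}
def fitF(pairs):
    a=np.array([x[0][:2] for x in pairs])/1e3;b=np.array([x[1][:2] for x in pairs])
    R,_=Ro.align_vectors(np.c_[b-b.mean(0),0*b[:,0]],np.c_[a-a.mean(0),0*a[:,0]])
    yaw=R.as_rotvec()[2];t=b.mean(0)-(R.apply(np.r_[a.mean(0),0]))[:2]
    return t,yaw
def delta(target,tip=None):
    s=readout.observe(); return (Ro.from_rotvec(s["tool_rot"]).inv().apply(np.array(target)-s["eef_pos"])*1e3).round(1)
E
python3 - <<'E'
from h import *
P=[]
for n in ("scene","side"):
    p=viewer.read_camera(n)
    for q in FP:
        r=viewer.mark_of(q,p)
        if r: w=ray(p,*r[0]["pixel"],.025);P.append((FP[q],w));print(n,q,w.round(4))
print(fitF(P))
R=Ro.from_rotvec(readout.observe()["tool_rot"]);print(R.as_matrix().round(3))
R2=R*Ro.from_rotvec([0,0,np.radians(24.6)]);print((R2.inv().apply(np.array([.52,.03,.36])-readout.observe()["eef_pos"])*1e3).round(1), R2.as_matrix().round(3))
p=viewer.read_camera("wrist");c=-p["t"]@p["R"];print("wristcam in tool",R.inv().apply(c-readout.observe()["eef_pos"]),R.inv().apply(p["R"][2]),p["fx"])
E
```

```text
scene fence_face [0.6091 0.1053 0.025 ]
scene stop_face [0.5624 0.148  0.025 ]
scene next_hole [ 0.5999 -0.0226  0.025 ]
side fence_face [0.6036 0.0998 0.025 ]
side stop_face [0.5727 0.159  0.025 ]
side next_hole [ 0.6062 -0.0153  0.025 ]
(array([0.58445083, 0.0112257 ]), np.float64(0.11138670105572121))
[[ 0.909  0.416  0.   ]
 [ 0.416 -0.909  0.   ]
 [ 0.     0.    -1.   ]]
[ 291.  -530.4 -141.3] [[ 1.    -0.001  0.   ]
 [-0.001 -1.     0.   ]
 [ 0.    -0.    -1.   ]]
wristcam in tool [ 6.65219370e-02  1.05944111e-05 -1.66315818e-01] [-2.43444379e-01  6.56019573e-04  9.69914637e-01] 284.6218358350027
```

Call:
{"name": "servo_tool", "arguments": {
  "series": [
    {"delta_rot":[0,0,9.1],"fingers":0},
    {"delta_rot":[0,0,9.1],"fingers":0},
    {"linear":[39,-44.2,0],"fingers":0},
    {"linear":[39,-44.2,0],"fingers":0},
    {"linear":[39,-44.2,0],"fingers":0},
    {"linear":[39,-44.2,0],"fingers":0},
    {"linear":[39,-44.2,0],"fingers":0},
    {"linear":[39,-44.2,0],"fingers":0},
    {"linear":[39,-44.2,0],"fingers":0},
    {"linear":[39,-44.2,0],"fingers":0},
    {"linear":[39,-44.2,0],"fingers":0},
    {"linear":[39,-44.2,0],"fingers":0},
    {"linear":[39,-44.2,0],"fingers":0},
    {"fingers":0},
    {"fingers":0}
  ]
}}

```text
invalid input at $.series[0]: expected keys delta_rot, linear, fingers
```

```bash
python3 - <<'E'
from h import *
s=readout.observe();print(s["clock"],s["eef_pos"],s["tool_rot"],s["opening"])
p=viewer.read_camera("wrist");save(p,"w1.png");np.savez("w1.npz",**{k:v for k,v in p.items() if k in("pixels","z_map","fx","fy","cx","cy","R","t")})
P=[]
for q in list(FP)+["knob","bar","hex_key"]:
    for r in viewer.mark_of(q,p)[:2]:
        print(q,round(r["confidence"],2),np.round(r["pixel"]),ray(p,*r["pixel"],.0815 if q=="knob" else .025).round(4))
E
```

```text
1.35 [ 0.22869001 -0.50018706  0.21862472] [-3.06964769e+00 -6.68365273e-01  8.35252333e-06] 0.09343015353327183
```

View pics/w1.png

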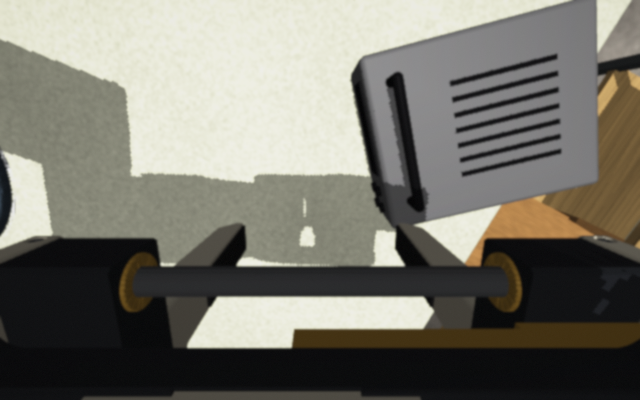

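The first wrist view shows only the grey box at (480,110) and the gripper across the rows below 240, so the useful view is ahead of the tool. I'll move so that the fixture lies there.

Call:
{"name": "servo_tool", "arguments": {
  "series": [
    {"delta_rot":[0,0,9.1],"linear":[0,0,0],"fingers":0},
    {"delta_rot":[0,0,9.1],"linear":[0,0,0],"fingers":0},
    {"delta_rot":[0,0,0],"linear":[34.8,-49.5,-4.1],"fingers":0},
    {"delta_rot":[0,0,0],"linear":[34.8,-49.5,-4.1],"fingers":0},
    {"delta_rot":[0,0,0],"linear":[34.8,-49.5,-4.1],"fingers":0},
    {"delta_rot":[0,0,0],"linear":[34.8,-49.5,-4.1],"fingers":0},
    {"delta_rot":[0,0,0],"linear":[34.8,-49.5,-4.1],"fingers":0},
    {"delta_rot":[0,0,0],"linear":[34.8,-49.5,-4.1],"fingers":0},
    {"delta_rot":[0,0,0],"linear":[34.8,-49.5,-4.1],"fingers":0},
    {"delta_rot":[0,0,0],"linear":[34.8,-49.5,-4.1],"fingers":0},
    {"delta_rot":[0,0,0],"linear":[34.8,-49.5,-4.1],"fingers":0},
    {"delta_rot":[0,0,0],"linear":[34.8,-49.5,-4.1],"fingers":0},
    {"delta_rot":[0,0,0],"linear":[0,0,0],"fingers":0},
    {"delta_rot":[0,0,0],"linear":[0,0,0],"fingers":0}
  ]
}}

```text
clock: 3.45
eef_pos: [0.5193, 0.0301, 0.2594]
tool_rot: [3.137, 0.175, -0.001]
contact_force: [-0.2, 0.4, 0.8]
opening: 0.0003
grasp_force: 0.0
```

```bash
python3 - <<'E'
from h import *
s=readout.observe();print(s["clock"],s["eef_pos"],s["tool_rot"],s["opening"])
p=viewer.read_camera("wrist");save(p,"w2.png");np.savez("w2.npz",**{k:v for k,v in p.items() if k in("pixels","z_map","fx","fy","cx","cy","R","t")})
for q in list(FP)+["knob","bar","hex_key"]:
    for r in viewer.mark_of(q,p)[:2]:
        print(q,round(r["confidence"],2),np.round(r["pixel"]),ray(p,*r["pixel"],.0815 if q=="knob" else .025).round(4))
E
```

```text
3.45 [0.51931037 0.03011801 0.25938827] [ 3.13650214e+00  1.75302298e-01 -1.00366843e-03] 0.00028251698310019393
fence_face 0.95 [277. 107.] [0.6035 0.0976 0.025 ]
stop_face 0.72 [236. 130.] [0.5668 0.1516 0.025 ]
next_hole 0.84 [366. 113.] [ 0.609  -0.0223  0.025 ]
knob 0.58 [398. 115.] [ 0.6074 -0.051   0.0815]
knob 0.17 [291. 151.] [0.5523 0.0683 0.0815]
bar 0.68 [288. 152.] [0.5455 0.0775 0.025 ]
hex_key 0.75 [426. 171.] [ 0.5402 -0.1189  0.025 ]
```

View pics/w2.png

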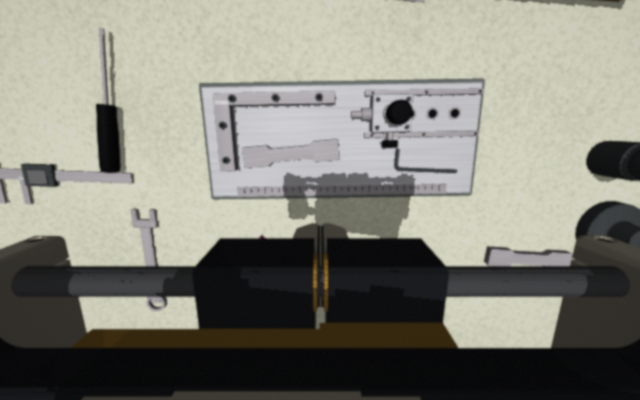

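Wrist view: the fixture's bed corners are at (201,85), (482,80), (471,195) and (213,198). The grey bar is at (290,152), fence (275,98), end stop (226,138), knob (398,112), clamp screw (390,143) and hex key (425,168). Next I'll measure with the depth map.

```bash
cat >> h.py <<'E'
def cloud(p):
    v,u=np.mgrid[0:400,0:640]; return world(p,u,v)
def toF(F,w): 
    (x,y),a=F; d=np.asarray(w)[...,:2]-[x,y]; c,s=np.cos(a),np.sin(a)
    return np.stack([c*d[...,0]+s*d[...,1],-s*d[...,0]+c*d[...,1]],-1)*1e3
def fromF(F,f,z):
    (x,y),a=F;c,s=np.cos(a),np.sin(a); f=np.array(f)/1e3
    return np.array([x+c*f[0]-s*f[1],y+s*f[0]+c*f[1],z])
E
python3 - <<'E'
from h import *
p=dict(np.load("w2.npz"));W=cloud(p);z=W[...,2]
ok=(p["z_map"]>0)
sel=ok.copy();sel[215:]=0;sel[:70]=0;sel[:,:195]=0;sel[:,490:]=0
zz=z[sel];print(np.histogram(zz,bins=np.arange(-.01,.1,.005)))
m=(sel&(z>.016)).astype(np.uint8)
m=cv2.morphologyEx(m,cv2.MORPH_OPEN,np.ones((3,3)))
cs,_=cv2.findContours(m,0,2);c=max(cs,key=cv2.contourArea)[:,0]
b=sel&(abs(z-.025)<.005)
pts=np.array([ray(p,u,v,.025)[:2] for u,v in c])
r=cv2.minAreaRect((pts*1e3).astype(np.float32));print("bed",r)
a=np.radians(r[2]); 
# robust yaw: fit the far edge (top contour)
l=np.array([q for q,(u,v) in zip(pts,c) if v<95 and 210<u<475])
k=np.polyfit(l[:,1],l[:,0],1);print("far edge yaw",-np.arctan(k[0]),"resid",np.std(np.polyval(k,l[:,1])-l[:,0]))
E
```

```text
(array([    0,  3164,  7523,     0,     0,     0,  4670, 19241,  1594,
        1576,  1427,  1741,  1000,   130,     1,     0,     0,    15,
          21,    34,   450]), array([-0.01 , -0.005,  0.   ,  0.005,  0.01 ,  0.015,  0.02 ,  0.025,
        0.03 ,  0.035,  0.04 ,  0.045,  0.05 ,  0.055,  0.06 ,  0.065,
        0.07 ,  0.075,  0.08 ,  0.085,  0.09 ,  0.095]))
bed ((566.7820434570312, 5.1555328369140625), (159.0604248046875, 377.9536437988281), 7.282660961151123)
far edge yaw 0.1272946263955577 resid 0.0006101856130680011
```

```bash
cat >> h.py <<'E'
F=((.5866,.0077),.1271)
E
python3 - <<'E'
from h import *
p=dict(np.load("w2.npz"));W=cloud(p);z=W[...,2];f=toF(F,W)
def box(x0,x1,y0,y1,z0,z1): 
    m=(f[...,0]>x0)&(f[...,0]<x1)&(f[...,1]>y0)&(f[...,1]<y1)&(z>z0)&(z<z1)&(p["z_map"]>0); return f[m],z[m]
q,zz=box(-65,12,-25,138,.034,.046)
r=cv2.minAreaRect(q.astype(np.float32));print("bar F",r,len(q),np.median(zz))
for y in range(-15,140,8):
    s=q[abs(q[:,1]-y)<3]
    if len(s)>3: print(y,s[:,0].min().round(1),s[:,0].max().round(1))
q,zz=box(-10,45,-100,-30,.085,.105);print("knob top",cv2.minEnclosingCircle(q.astype(np.float32)),np.median(zz))
q,zz=box(20,60,0,175,.042,.052);print("fence",np.percentile(q,[1,99],axis=0))
q,zz=box(-70,25,130,175,.042,.052);print("stop",np.percentile(q,[1,99],axis=0))
q,zz=box(-12,45,-100,-30,.05,.06);print("block",np.percentile(q,[1,99],axis=0),np.median(zz))
E
```

```text
bar F ((-29.426918029785156, 51.74164581298828), (48.966060638427734, 168.5141143798828), 14.027644157409668) 1713 0.039321394830618764
-15 11.5 11.6
9 -43.0 -15.2
17 -42.9 -16.2
25 -44.4 -17.3
33 -45.3 -17.2
41 -43.9 -18.5
49 -41.0 -23.5
57 -40.8 -23.7
65 -42.1 -24.7
73 -42.0 -24.8
81 -43.3 -25.6
89 -43.3 -26.8
97 -48.3 -25.5
105 -49.6 -22.6
113 -50.8 -22.6
121 -50.8 -23.7
129 -52.1 -23.9
137 -39.6 -24.8
knob top ((16.07278060913086, -61.64357376098633), 13.977869033813477) 0.0934337881651221
fence [[ 21.39789778  12.33407437]
 [ 44.68111173 163.76026081]]
stop [[-54.63468732 144.9096476 ]
 [ 23.94532905 164.72434893]]
block [[ -6.95313358 -85.93876409]
 [ 38.20559471 -37.02393816]] 0.053467303337837814
```

```bash
python3 - <<'E'
from h import *
s=readout.observe();print(toF(F,s["eef_pos"]),s["eef_pos"][2])
E
```

```text
[-63.74748962  30.36252776] 0.25975802414458277
```

Call:
{"name": "servo_tool", "arguments": {
  "series": [
    {"delta_rot":[0,0,-0.9],"linear":[0,0,0],"fingers":0},
    {"delta_rot":[0,0,0],"linear":[3.7,-38,20],"fingers":0},
    {"delta_rot":[0,0,0],"linear":[0,0,50],"fingers":0},
    {"delta_rot":[0,0,0],"linear":[0,0,50],"fingers":0},
    {"delta_rot":[0,0,0],"linear":[0,0,50],"fingers":0},
    {"delta_rot":[0,0,0],"linear":[0,0,30],"fingers":0},
    {"delta_rot":[0,0,0],"linear":[0,0,20],"fingers":0},
    {"delta_rot":[0,0,0],"linear":[0,0,9.5],"fingers":0},
    {"delta_rot":[0,0,0],"linear":[0,0,0],"fingers":0}
  ]
}}

```text
clock: 4.92
eef_pos: [0.5185, 0.0685, 0.0301]
tool_rot: [-3.135, -0.199, 0.001]
contact_force: [-0.1, 0.2, -1.1]
opening: 0.0007
grasp_force: 0.0
```

```bash
python3 - <<'E'
from h import *
s=readout.observe();print(toF(F,s["eef_pos"]),s["eef_pos"][2],s["tool_rot"][1]/s["tool_rot"][0]*2,s["contact_force"])
E
```

```text
[-59.87017243  68.94026691] 0.030051894453178806 0.12721846231894612 [-0.06835026  0.21367409 -1.09420769]
```

Call:
{"name": "servo_tool", "arguments": {
  "series": [
    {"delta_rot":[0,0,0],"linear":[6,0,0],"fingers":0},
    {"delta_rot":[0,0,0],"linear":[4,0,0],"fingers":0},
    {"delta_rot":[0,0,0],"linear":[3,0,0],"fingers":0},
    {"delta_rot":[0,0,0],"linear":[3,0,0],"fingers":0},
    {"delta_rot":[0,0,0],"linear":[3,0,0],"fingers":0},
    {"delta_rot":[0,0,0],"linear":[3,0,0],"fingers":0},
    {"delta_rot":[0,0,0],"linear":[3,0,0],"fingers":0},
    {"delta_rot":[0,0,0],"linear":[3,0,0],"fingers":0},
    {"delta_rot":[0,0,0],"linear":[3,0,0],"fingers":0},
    {"delta_rot":[0,0,0],"linear":[3,0,0],"fingers":0},
    {"delta_rot":[0,0,0],"linear":[3,0,0],"fingers":0},
    {"delta_rot":[0,0,0],"linear":[3,0,0],"fingers":0},
    {"delta_rot":[0,0,0],"linear":[3,0,0],"fingers":0},
    {"delta_rot":[0,0,0],"linear":[3,0,0],"fingers":0},
    {"delta_rot":[0,0,0],"linear":[2,0,0],"fingers":0},
    {"delta_rot":[0,0,0],"linear":[2,0,0],"fingers":0},
    {"delta_rot":[0,0,0],"linear":[2,0,0],"fingers":0}
  ]
}}

```text
clock: 7.05
eef_pos: [0.5702, 0.0751, 0.0301]
tool_rot: [-3.135, -0.199, 0.0]
contact_force: [-1.6, -0.8, 1.2]
opening: 0.0004
grasp_force: 0.7
```

```bash
cat >> h.py <<'E'
def stat():
    s=readout.observe();c,n=np.cos(F[1]),np.sin(F[1]);f=s["contact_force"]
    print("t",round(s["clock"],2),"tcpF",toF(F,s["eef_pos"]).round(2),round(s["eef_pos"][2]*1e3,1),"fF",np.round([c*f[0]+n*f[1],-n*f[0]+c*f[1],f[2]],1),"open",round(s["opening"]*1e3,1),round(s["grasp_force"],1))
E
python3 -c "
from h import *
stat()
for n in ('scene','side'):
    p=viewer.read_camera(n);W=cloud(p);f=toF(F,W);z=W[...,2]
    m=(p['z_map']>0)&(z>.033)&(z<.041)&(f[...,0]>-60)&(f[...,0]<27)&(f[...,1]>-8)&(f[...,1]<141);q=f[m]
    for y in range(0,145,12):
        s=q[abs(q[:,1]-y)<4]
        if len(s)>2: print(n,y,s[:,0].min().round(1),s[:,0].max().round(1))
"
```

```text
t 7.05 tcpF [-7.73 68.95] 30.1 fF [-1.7 -0.6  1.2] open 0.4 0.7
scene 12 -2.5 25.1
scene 24 -1.4 24.6
scene 36 -2.4 25.6
scene 48 -0.2 20.3
scene 60 -0.8 20.8
scene 72 0.1 20.2
scene 84 -9.8 20.8
scene 96 3.1 22.1
scene 108 -2.4 25.6
scene 120 -3.5 25.0
scene 132 -2.1 24.6
side 96 1.7 20.0
side 108 -1.5 23.7
side 120 -3.1 24.9
side 132 -3.7 23.5
```

Call:
{"name": "servo_tool", "arguments": {
  "series": [
    {"delta_rot":[0,0,0],"linear":[2,0,0],"fingers":0},
    {"delta_rot":[0,0,0],"linear":[1,0,0],"fingers":0},
    {"delta_rot":[0,0,0],"linear":[1,0,0],"fingers":0},
    {"delta_rot":[0,0,0],"linear":[0.5,0,0],"fingers":0},
    {"delta_rot":[0,0,0],"linear":[0.5,0,0],"fingers":0}
  ]
}}

```text
clock: 7.78
eef_pos: [0.575, 0.0758, 0.0301]
tool_rot: [3.135, 0.199, -0.0]
contact_force: [-1.2, 0.2, 0.7]
opening: 0.0003
grasp_force: 0.8
```

```bash
python3 -c "
from h import *
stat()"
```

```text
t 7.78 tcpF [-2.84 68.98] 30.1 fF [-1.2  0.4  0.7] open 0.3 0.8
```

Call:
{"name": "servo_tool", "arguments": {
  "series": [
    {"delta_rot":[0,0,0],"linear":[0.5,0,0],"fingers":0},
    {"delta_rot":[0,0,0],"linear":[0.5,0,0],"fingers":0},
    {"delta_rot":[0,0,0],"linear":[0.5,0,0],"fingers":0}
  ]
}}

```text
clock: 8.15
eef_pos: [0.5766, 0.0759, 0.0301]
tool_rot: [-3.135, -0.199, 0.0]
contact_force: [-1.4, -0.5, 0.3]
opening: 0.0003
grasp_force: 0.9
```

```bash
python3 -c "
from h import *
stat()"
```

```text
t 8.15 tcpF [-1.31 68.94] 30.1 fF [-1.5 -0.4  0.3] open 0.3 0.9
```

Call:
{"name": "servo_tool", "arguments": {
  "series": [
    {"delta_rot":[0,0,0],"linear":[0.5,0,0],"fingers":0},
    {"delta_rot":[0,0,0],"linear":[0.5,0,0],"fingers":0},
    {"delta_rot":[0,0,0],"linear":[0.3,0,0],"fingers":0}
  ]
}}

```text
clock: 8.52
eef_pos: [0.5767, 0.076, 0.03]
tool_rot: [3.135, 0.199, -0.004]
contact_force: [-8.1, -1.9, 6.7]
opening: 0.0002
grasp_force: 4.4
```

```bash
python3 -c "
from h import *
stat()"
```

```text
t 8.53 tcpF [-1.15 68.98] 30.0 fF [-8.3 -0.8  6.7] open 0.2 4.4
```

Call:
{"name": "servo_tool", "arguments": {
  "series": [
    {"delta_rot":[0,0,0],"linear":[-0.6,0,0],"fingers":0},
    {"delta_rot":[0,0,0],"linear":[0,-2,0],"fingers":0},
    {"delta_rot":[0,0,0],"linear":[0,-2,0],"fingers":0},
    {"delta_rot":[0,0,0],"linear":[0,-2,0],"fingers":0},
    {"delta_rot":[0,0,0],"linear":[0,-2,0],"fingers":0},
    {"delta_rot":[0,0,0],"linear":[0,-2,0],"fingers":0},
    {"delta_rot":[0,0,0],"linear":[0,-2,0],"fingers":0}
  ]
}}

```text
clock: 9.4
eef_pos: [0.5752, 0.0876, 0.0297]
tool_rot: [3.135, 0.199, -0.002]
contact_force: [-4.1, -3.8, -1.1]
opening: 0.0004
grasp_force: 2.1
```

```bash
python3 -c "
from h import *
stat()
p=viewer.read_camera('scene');W=cloud(p);f=toF(F,W);z=W[...,2]
m=(p['z_map']>0)&(z>.033)&(z<.041)&(f[...,0]>5)&(f[...,0]<20)
q=f[m];q=q[(q[:,1]>-9)&(q[:,1]<141)];print(q[:,1].min(),q[:,1].max())
p=viewer.read_camera('wrist');save(p,'w3.png')"
```

```text
t 9.4 tcpF [-1.2  80.71] 29.7 fF [-4.5 -3.2 -1.1] open 0.4 2.1
5.869158929257243 135.49074930592758
```

View pics/w3.png

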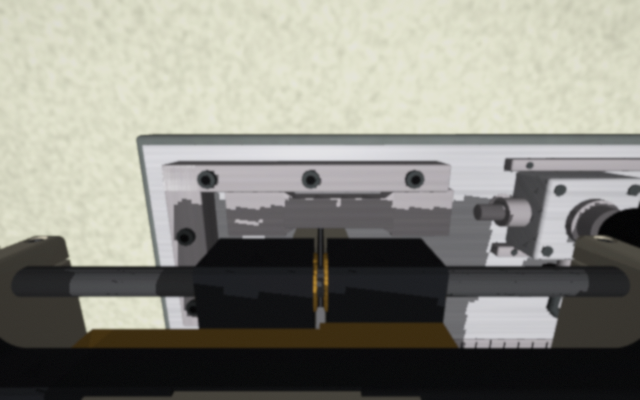

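The bar lies along the fence (about columns 225–450, row 215). Its left end is still some 9 mm short of the end stop, whose face is at about column 213. I'll keep pushing towards +y.

Call:
{"name": "servo_tool", "arguments": {
  "series": [
    {"delta_rot":[0,0,0],"linear":[0,-2,0],"fingers":0},
    {"delta_rot":[0,0,0],"linear":[0,-2,0],"fingers":0},
    {"delta_rot":[0,0,0],"linear":[0,-2,0],"fingers":0},
    {"delta_rot":[0,0,0],"linear":[0,-2,0],"fingers":0},
    {"delta_rot":[0,0,0],"linear":[0,0,0],"fingers":0}
  ]
}}

```text
clock: 10.12
eef_pos: [0.5741, 0.0957, 0.0298]
tool_rot: [3.135, 0.199, -0.002]
contact_force: [-4.7, -2.7, 0.5]
opening: 0.0006
grasp_force: 2.6
```

```bash
cat >> h.py <<'E'
def bary():
    p=viewer.read_camera('scene');W=cloud(p);f=toF(F,W);z=W[...,2]
    m=(p['z_map']>0)&(z>.033)&(z<.041)&(f[...,0]>5)&(f[...,0]<20)
    q=f[m];q=q[(q[:,1]>-9)&(q[:,1]<147)];print("bar y",q[:,1].min(),q[:,1].max())
E
python3 -c "
from h import *
stat();bary()"
```

```text
t 10.12 tcpF [-1.2  88.87] 29.8 fF [-5.  -2.1  0.5] open 0.6 2.6
bar y 7.524435340258129 137.62391793586866
```

Call:
{"name": "servo_tool", "arguments": {
  "series": [
    {"delta_rot":[0,0,0],"linear":[0,-2,0],"fingers":0},
    {"delta_rot":[0,0,0],"linear":[0,-2,0],"fingers":0},
    {"delta_rot":[0,0,0],"linear":[0,-2,0],"fingers":0},
    {"delta_rot":[0,0,0],"linear":[0,0,0],"fingers":0}
  ]
}}

```text
clock: 10.68
eef_pos: [0.5734, 0.1016, 0.0298]
tool_rot: [3.135, 0.199, -0.002]
contact_force: [-4.2, -2.4, -0.1]
opening: 0.0004
grasp_force: 2.6
```

```bash
python3 -c "
from h import *
stat();bary()"
```

```text
t 10.68 tcpF [-1.17 94.86] 29.8 fF [-4.5 -1.9 -0.1] open 0.4 2.6
bar y 14.455768490104532 143.45126804903356
```

Call:
{"name": "servo_tool", "arguments": {
  "series": [
    {"delta_rot":[0,0,0],"linear":[0,-0.5,0],"fingers":0},
    {"delta_rot":[0,0,0],"linear":[0,-0.5,0],"fingers":0},
    {"delta_rot":[0,0,0],"linear":[0,-0.5,0],"fingers":0},
    {"delta_rot":[0,0,0],"linear":[0,-0.5,0],"fingers":0}
  ]
}}

```text
clock: 11.22
eef_pos: [0.5732, 0.1034, 0.0298]
tool_rot: [3.135, 0.199, -0.002]
contact_force: [-4.9, -4.2, 0.0]
opening: 0.0004
grasp_force: 2.7
```

```bash
python3 -c "
from h import *
stat();bary()"
```

```text
t 11.22 tcpF [-1.2 96.6] 29.8 fF [-5.4 -3.6  0. ] open 0.4 2.7
bar y 15.121346378869568 144.96563310389263
```

Call:
{"name": "servo_tool", "arguments": {
  "series": [
    {"delta_rot":[0,0,0],"linear":[0,-0.5,0],"fingers":0},
    {"delta_rot":[0,0,0],"linear":[0,-0.5,0],"fingers":0},
    {"delta_rot":[0,0,0],"linear":[0,-0.5,0],"fingers":0}
  ]
}}

```text
clock: 11.65
eef_pos: [0.573, 0.1048, 0.0298]
tool_rot: [3.135, 0.199, -0.002]
contact_force: [-4.6, -6.0, -0.0]
opening: 0.0006
grasp_force: 3.2
```

```bash
python3 -c "
from h import *
stat();bary()"
```

```text
t 11.65 tcpF [-1.21 98.05] 29.8 fF [-5.3 -5.3 -0. ] open 0.6 3.2
bar y 17.651237315057408 145.034282476158
```

Call:
{"name": "servo_tool", "arguments": {
  "series": [
    {"delta_rot":[0,0,0],"linear":[0,-0.5,0],"fingers":0},
    {"delta_rot":[0,0,0],"linear":[0,-0.5,0],"fingers":0},
    {"delta_rot":[0,0,0],"linear":[0,-0.5,0],"fingers":0},
    {"delta_rot":[0,0,0],"linear":[0,-0.5,0],"fingers":0}
  ]
}}

```text
clock: 12.2
eef_pos: [0.5729, 0.1057, 0.0299]
tool_rot: [3.133, 0.199, -0.002]
contact_force: [-4.4, -14.0, 1.3]
opening: 0.0006
grasp_force: 6.8
```

```bash
python3 -c "
from h import *
stat();bary()"
```

```text
t 12.2 tcpF [-1.2  98.95] 29.9 fF [ -6.1 -13.3   1.3] open 0.6 6.8
bar y 17.086376996332458 144.96917625960336
```

Call:
{"name": "servo_tool", "arguments": {
  "series": [
    {"delta_rot":[0,0,0],"linear":[0.5,0,0],"fingers":0},
    {"delta_rot":[0,0,0],"linear":[0,0,0],"fingers":0},
    {"delta_rot":[0,0,0],"linear":[-0.5,0.7,0],"fingers":0},
    {"delta_rot":[0,0,0],"linear":[-0.5,0.7,0],"fingers":0},
    {"delta_rot":[0,0,0],"linear":[-1,1,0],"fingers":0},
    {"delta_rot":[0,0,0],"linear":[-10,5,0],"fingers":0},
    {"delta_rot":[0,0,0],"linear":[-40,0,0],"fingers":0},
    {"delta_rot":[0,0,0],"linear":[-20,0,-50],"fingers":0.5},
    {"delta_rot":[0,0,0],"linear":[0,40,-45],"fingers":0.5},
    {"delta_rot":[0,0,0],"linear":[0,40,-45],"fingers":0.5},
    {"delta_rot":[0,0,0],"linear":[0,0,0],"fingers":0.5}
  ]
}}

```text
clock: 13.62
eef_pos: [0.515, 0.0095, 0.1733]
tool_rot: [3.135, 0.195, 0.011]
contact_force: [-0.0, 1.0, -0.8]
opening: 0.0355
grasp_force: 0.0
```

```bash
cat > m.py <<'E'
from h import *
def meas(n):
    p=viewer.read_camera("wrist");save(p,n);W=cloud(p);z=W[...,2];f=toF(F,W)
    def box(x0,x1,y0,y1,z0,z1): 
        m=(f[...,0]>x0)&(f[...,0]<x1)&(f[...,1]>y0)&(f[...,1]<y1)&(z>z0)&(z<z1)&(p["z_map"]>0); return f[m]
    q=box(-20,29.9,5,147,.0335,.0425)
    for y in (18,26,34,60,80,100,126,134,142):
        s=q[abs(q[:,1]-y)<3]
        if len(s)>3: print(y,s[:,0].min().round(1),s[:,0].max().round(1),len(s))
    s=q[(abs(q[:,0]-14)<8)];print("bar y",s[:,1].min(),s[:,1].max())
    q=box(22,60,0,175,.0435,.052);print("fence",np.percentile(q,[1,99],axis=0).round(1))
    q=box(-60,20,130,175,.0435,.052);print("stop",np.percentile(q,[1,99],axis=0).round(1))
    q=box(-10,45,-100,-10,.088,.11);print("knob top",cv2.minEnclosingCircle(q.astype(np.float32)) if len(q) else None)
    return p
E
python3 -c "
from m import *
stat();meas('w4.png')"
```

```text
t 13.62 tcpF [-70.82  10.87] 173.3 fF [ 0.1  1.  -0.8] open 35.5 0.0
18 2.2 29.4 160
26 2.3 29.3 175
34 2.3 29.3 173
60 7.3 24.7 111
80 7.3 24.7 117
100 7.4 24.9 115
126 2.6 29.8 169
134 2.6 29.7 170
142 -18.5 29.7 191
bar y 15.245910983663682 146.18793676716862
fence [[ 23.4  12. ]
 [ 44.5 163.8]]
stop [[-53.9 145. ]
 [ 19.6 164.6]]
knob top ((16.32026481628418, -61.40514373779297), 14.06895923614502)
```

View pics/w4.png

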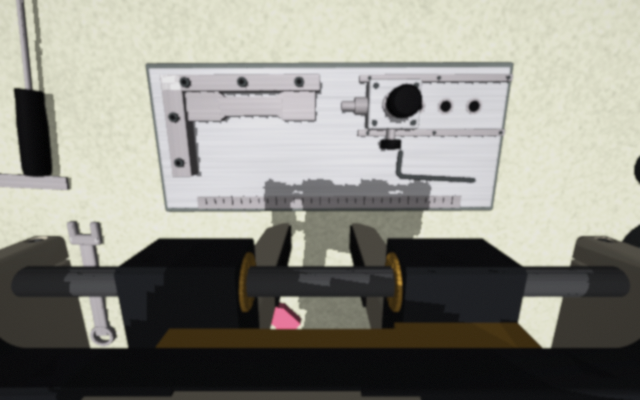

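Wrist view: the bar at (250,105) lies flush along the fence (row 92) and its left end touches the end stop (column 187). The knob is at (403,100) and the hex key is undisturbed at (435,178). Next I go over the knob.

Call:
{"name": "servo_tool", "arguments": {
  "series": [
    {"delta_rot":[0,0,0],"linear":[29,24.1,0],"fingers":0.55},
    {"delta_rot":[0,0,0],"linear":[29,24.1,0],"fingers":0.55},
    {"delta_rot":[0,0,0],"linear":[29,24.1,0],"fingers":0.55},
    {"delta_rot":[0,0,0],"linear":[0,0,30],"fingers":0.55},
    {"delta_rot":[0,0,0],"linear":[0,0,0],"fingers":0.55},
    {"delta_rot":[0,0,0],"linear":[0,0,0],"fingers":0.55}
  ]
}}

```text
clock: 14.42
eef_pos: [0.6086, -0.0485, 0.1402]
tool_rot: [-3.135, -0.2, 0.001]
contact_force: [0.5, -0.5, -0.3]
opening: 0.0512
grasp_force: 0.0
```

```bash
python3 -c "
from h import *
stat();print(readout.observe()['tool_rot'])"
```

```text
t 14.43 tcpF [ 14.66 -58.49] 140.2 fF [ 0.5 -0.6 -0.3] open 51.2 0.0
[-3.13496836e+00 -2.00326608e-01  7.78484864e-04]
```

Call:
{"name": "servo_tool", "arguments": {
  "series": [
    {"delta_rot":[0,0,0],"linear":[1.5,3,20],"fingers":0.55},
    {"delta_rot":[0,0,0],"linear":[0,0,20],"fingers":0.55},
    {"delta_rot":[0,0,0],"linear":[0,0,20],"fingers":0.55},
    {"delta_rot":[0,0,0],"linear":[0,0,10],"fingers":0.55},
    {"delta_rot":[0,0,0],"linear":[0,0,7.7],"fingers":0.55},
    {"delta_rot":[0,0,0],"linear":[0,0,0],"fingers":0.55},
    {"delta_rot":[0,0,0],"linear":[0,0,0],"fingers":0.55}
  ]
}}

```text
clock: 15.3
eef_pos: [0.6111, -0.052, 0.063]
tool_rot: [3.135, 0.199, 0.001]
contact_force: [-1.0, -0.8, -0.2]
opening: 0.0509
grasp_force: 0.0
```

```bash
python3 -c "
from h import *
stat()"
```

```text
t 15.3 tcpF [ 16.68 -62.36] 63.0 fF [-1.1 -0.7 -0.2] open 50.9 0.0
```

Call:
{"name": "servo_tool", "arguments": {
  "series": [
    {"delta_rot":[0,0,0],"linear":[0,0,0],"fingers":0},
    {"delta_rot":[0,0,0],"linear":[0,0,0],"fingers":0},
    {"delta_rot":[0,0,0],"linear":[0,0,0],"fingers":0},
    {"delta_rot":[0,0,0],"linear":[0,0,0],"fingers":0}
  ]
}}

```text
clock: 15.8
eef_pos: [0.6108, -0.0519, 0.0626]
tool_rot: [-3.135, -0.199, -0.0]
contact_force: [-1.2, 0.3, 1.6]
opening: 0.0269
grasp_force: 30.0
```

```bash
python3 -c "
from h import *
stat()"
```

```text
t 15.8 tcpF [ 16.43 -62.22] 62.6 fF [-1.2  0.5  1.6] open 26.9 30.0
```

Call:
{"name": "servo_tool", "arguments": {
  "series": [
    {"delta_rot":[0,0,0],"linear":[0,0,-3],"fingers":0},
    {"delta_rot":[0,0,0],"linear":[0,0,-3],"fingers":0},
    {"delta_rot":[0,0,0],"linear":[0,0,-3],"fingers":0},
    {"delta_rot":[0,0,0],"linear":[0,0,-2.5],"fingers":0},
    {"delta_rot":[0,0,0],"linear":[0,0,0],"fingers":0}
  ]
}}

```text
clock: 16.42
eef_pos: [0.6107, -0.0519, 0.074]
tool_rot: [-3.135, -0.199, 0.0]
contact_force: [2.2, 0.4, -7.3]
opening: 0.027
grasp_force: 30.0
```

```bash
python3 -c "
from m import *
stat();meas('w5.png')"
```

```text
t 16.43 tcpF [ 16.3  -62.21] 74.0 fF [ 2.3  0.1 -7.3] open 27.0 30.0
18 2.4 29.0 345
26 2.9 29.1 278
34 2.8 29.0 270
60 7.6 25.6 196
80 7.5 25.6 203
100 7.4 25.6 200
126 2.5 29.2 274
134 2.6 29.1 284
142 2.9 29.1 285
bar y 15.0330468646626 146.98056364666564
fence [[ 23.2  11.7]
 [ 45.3 163. ]]
stop [[  0.8 144.6]
 [ 19.6 165.1]]
knob top ((23.8745174407959, -62.66071701049805), 28.367855072021484)
```

Call:
{"name": "servo_tool", "arguments": {
  "series": [
    {"delta_rot":[0,0,0],"linear":[0,-2,0],"fingers":0},
    {"delta_rot":[0,0,0],"linear":[0,-3,0],"fingers":0},
    {"delta_rot":[0,0,0],"linear":[0,-3,0],"fingers":0},
    {"delta_rot":[0,0,0],"linear":[0,-3,0],"fingers":0},
    {"delta_rot":[0,0,0],"linear":[0,-3,0],"fingers":0},
    {"delta_rot":[0,0,0],"linear":[0,-3,0],"fingers":0},
    {"delta_rot":[0,0,0],"linear":[0,-3,0],"fingers":0},
    {"delta_rot":[0,0,0],"linear":[0,-3,0],"fingers":0},
    {"delta_rot":[0,0,0],"linear":[0,-2,0],"fingers":0},
    {"delta_rot":[0,0,0],"linear":[0,-2,0],"fingers":0},
    {"delta_rot":[0,0,0],"linear":[0,-1.5,0],"fingers":0},
    {"delta_rot":[0,0,0],"linear":[0,-1.5,0],"fingers":0},
    {"delta_rot":[0,0,0],"linear":[0,0,0],"fingers":0}
  ]
}}

```text
clock: 18.1
eef_pos: [0.6069, -0.0224, 0.074]
tool_rot: [3.135, 0.199, 0.0]
contact_force: [2.5, -3.8, -6.8]
opening: 0.0274
grasp_force: 30.0
```

```bash
python3 -c "
from h import *
stat()"
```

```text
t 18.1 tcpF [ 16.35 -32.4 ] 74.0 fF [ 2.  -4.1 -6.8] open 27.4 30.0
```

Call:
{"name": "servo_tool", "arguments": {
  "series": [
    {"delta_rot":[0,0,0],"linear":[0,-0.2,2],"fingers":0},
    {"delta_rot":[0,0,0],"linear":[0,0,2],"fingers":0},
    {"delta_rot":[0,0,0],"linear":[0,0,2],"fingers":0},
    {"delta_rot":[0,0,0],"linear":[0,0,1],"fingers":0},
    {"delta_rot":[0,0,0],"linear":[0,0,0],"fingers":0}
  ]
}}

```text
clock: 18.73
eef_pos: [0.6069, -0.0222, 0.0668]
tool_rot: [3.135, 0.199, 0.0]
contact_force: [1.9, -4.9, -5.5]
opening: 0.0269
grasp_force: 30.0
```

```bash
python3 -c "
from h import *
stat()"
```

```text
t 18.73 tcpF [ 16.38 -32.22] 66.8 fF [ 1.3 -5.1 -5.5] open 26.9 30.0
```

Call:
{"name": "servo_tool", "arguments": {
  "series": [
    {"delta_rot":[0,0,0],"linear":[0,0,1.5],"fingers":0},
    {"delta_rot":[0,0,0],"linear":[0,0,1.5],"fingers":0},
    {"delta_rot":[0,0,0],"linear":[0,0,1],"fingers":0},
    {"delta_rot":[0,0,0],"linear":[0,0,0],"fingers":0}
  ]
}}

```text
clock: 19.23
eef_pos: [0.6069, -0.0221, 0.0628]
tool_rot: [3.135, 0.199, 0.0]
contact_force: [1.3, -5.4, -4.8]
opening: 0.0269
grasp_force: 30.0
```

```bash
python3 -c "
from h import *
stat()"
```

```text
t 19.23 tcpF [ 16.37 -32.16] 62.8 fF [ 0.6 -5.6 -4.8] open 26.9 30.0
```

Call:
{"name": "servo_tool", "arguments": {
  "series": [
    {"delta_rot":[0,0,0],"linear":[0,0,0.3],"fingers":0},
    {"delta_rot":[0,0,0],"linear":[0,0,0.3],"fingers":0},
    {"delta_rot":[0,0,0],"linear":[0,0,0.3],"fingers":0},
    {"delta_rot":[0,0,0],"linear":[0,0,0],"fingers":0}
  ]
}}

```text
clock: 19.73
eef_pos: [0.607, -0.0221, 0.0626]
tool_rot: [3.135, 0.199, 0.001]
contact_force: [-1.1, -5.9, 1.6]
opening: 0.0271
grasp_force: 30.0
```

```bash
python3 -c "
from h import *
stat()"
```

```text
t 19.73 tcpF [ 16.49 -32.17] 62.6 fF [-1.8 -5.7  1.6] open 27.1 30.0
```

Call:
{"name": "servo_tool", "arguments": {
  "series": [
    {"delta_rot":[0,0,0],"linear":[0,0,0.4],"fingers":0},
    {"delta_rot":[0,0,0],"linear":[0,0,0],"fingers":0},
    {"delta_rot":[0,0,0],"linear":[0,0,0],"fingers":0}
  ]
}}

```text
clock: 20.1
eef_pos: [0.6071, -0.0221, 0.0626]
tool_rot: [3.135, 0.199, 0.001]
contact_force: [-2.7, -5.0, 5.1]
opening: 0.0269
grasp_force: 30.0
```

```bash
python3 -c "
from m import *
stat();p=meas('w6.png')
for r in viewer.mark_of('nose_tip',p)[:1]: print(toF(F,ray(p,*r['pixel'],.0365)))
p=viewer.read_camera('side');cv2.imwrite('pics/s6c.png',cv2.resize(p['pixels'][130:280,180:380,::-1],None,fx=4,fy=4,interpolation=cv2.INTER_CUBIC))"
```

```text
t 20.1 tcpF [ 16.56 -32.19] 62.6 fF [-3.3 -4.6  5.1] open 26.9 30.0
18 4.5 28.7 281
26 6.3 28.9 265
34 6.1 28.8 262
60 7.5 25.8 225
80 7.5 25.6 225
100 7.4 25.5 225
126 2.3 28.9 306
134 2.3 28.8 303
142 -16.7 28.9 360
bar y 5.043418575530993 146.977981525446
fence [[ 23.3  11.8]
 [ 45.3 163.7]]
stop [[ -7.7 144.8]
 [ 19.9 165.1]]
knob top ((25.000429153442383, -34.64418029785156), 24.639846801757812)
[18.4212602  17.64649209]
```

View pics/w6.png

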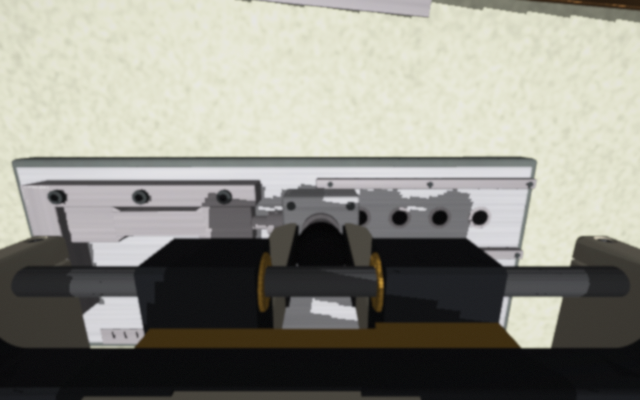

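View pics/s6c.png

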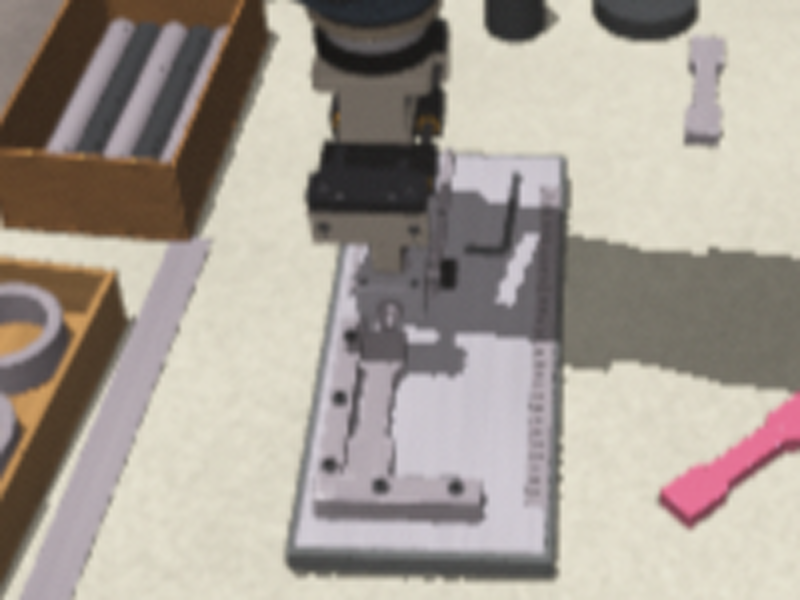

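The wrist view shows four free holes at (362,217) to (480,217), so the tail stop is in the fifth, nearest the bar, with its nose at (265,215) on the bar's end. The side crop shows the bar in the corner at (375,400) and the hex key unmoved at (500,215).

```bash
python3 -c "
from h import *
print(workorder.hand_in())"
```

```text
the job is handed in; nothing more can be done
None
```

The job is handed in at about 20 s of the 64 s: the bar measured flush in the corner of the fence and end stop, the pin is home in the next hole with the nose pressing on the bar's end, the knob is still held at 30 N, and the hex key is where it was.

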